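Slide the mill chimney into its footing

ROBOT

A 6-joint arm with a two-finger parallel gripper is mounted at the origin on the work surface. World frame = base frame: x ahead of the robot, y to its left, z up, the work surface at z = 0. Lengths are in m, angles in rad, forces in N, time in s.
With the tool pointing down it reaches from about 0.275 to 0.875 m from the base axis. Payload 12.5 kg.
Tool frame: the origin (TCP) lies between the finger pads; the fingertips stand 22 mm ahead of it and the grasp point (between the pads) lies 3 mm ahead of it; z points along the fingers, y is the direction in which the jaws open and shut (so a half turn about z gives the same grasp; the last joint's range is limited). The gripper opens to 85 mm and grips with 20 to 120 N. Pads are 22 mm wide; open, the fingers measure 114 mm over their backs; the gripper's body (76 mm by 85 mm) begins 54 mm behind the grasp point. The pads swing forward as they close: fully open they stand 13 mm farther back than shut.
Start: joints at [1.259, 0.351, 1.652, -0, 1.139, -0.085], TCP at [0.124, 0.536, 0.253] pointing down, gripper open.
Joint ranges: [-2.75, 2.75], [-0.79, 2.1], [0.01, 2.65], [-1.57, 4.71], [0.07, 3.14], [-2.87, 2.87]. Speed limits (rad/s): [2.22, 2.22, 2.79, 3.14, 3.14, 3.14].

INTERFACE

Orientations are given as a rotation vector (axis times angle).
In Python, from cell import arm, vision, workorder gives the robot as it stands. The module is installed in compiled form; this text tells all that it offers.
- The arm moves only by the shell command python3 -m creep 'ROWS' [FORCE]. ROWS is JSON, a list of rows, each a list of 5 numbers: the shift along the tool's x, y, z normalised to -1 to 1, where 1 is 0.08 m, then the turn about the tool's z normalised to -1 to 1, where 1 is pi rad, then the closure, from 0 (fully open) to 1 (shut). In form: [[x, y, z, turn, claw], ...]. A call has 1 to 10 rows; each row shifts and turns the commanded pose from where the row before left it, along the tool's axes as they then stand; what a row does not reach is not made up. A row lasts 1/8 s, in which the tool goes at most 62.5 mm and 10.7 degrees, less where a joint would pass 70% of its speed; a pose out of reach is approached as far as the arm can. A call with a number of a shift or a turn outside -1 to 1 is refused whole. A call with a gripper value outside its range is refused whole. The fingers move at their own pace and stop on an object; FORCE is the grip in N (left out, the last holds). Time passes only in rows, so rows that do not move let the fingers close. It gives the time, the measured TCP pose, the force and the opening at its end, in the units of the state.
- arm.get_obs(): the state, without advancing time (a new reading comes with each control period).
- vision.snapshot(name): name is "side" or "top" or "wrist"; returns (picture, depth): 480x640x3 uint8, blue, green, red; 480x640 float32, m along the optical axis (not along the pixel's ray), 0 where there is no reading.
- vision.camera_model(name): a dict with "camera_matrix" (3x3 intrinsics, pixels), "distortion" ([k1, k2, p1, p2, k3] as OpenCV has them; the pictures are not rectified), "cam_to_world" (4x4, takes a point from camera to world coordinates). Camera axes: x right, y down, z forward; pixel columns grow to the right and rows downward; lengths in m; the calibration is good to about 2 mm. A picture is of the moment at which its call begins: read the wrist's pose just before it. camera_model takes no time and is no camera call; for the wrist camera it gives the pose at the moment of the call.
- workorder.hand_in(): hands the job in, once; it reports no verdict.
The state is a dict: "time_s": time; "q": joint angles; "dq": joint speeds; "effort": joint torques, N m; "tool_pos": TCP position; "tool_rot": TCP orientation; "ft_force": force on the tool from outside, world axes, zero at the start; "wrist_torque": the same for the moment, N m; "grip_width": opening from 0.0 (shut) to 1.0 (fully open).
Only numpy, scipy, OpenCV 4.12 (cv2) and the standard library are available. Lean on these libraries where they do the work, as an engineer would, in place of code of your own. Each camera call takes 0.05 s, during which the arm holds its last target.

TASK

Push the tall model chimney across the table so that it slides, standing upright all the way, through the open side of the low three-sided kerb and fully home against the kerb's back. Push only on its thick round plinth, low down: the slim stack above is freshly glued and must not be touched, and the chimney must not be lifted or tipped. Leave the two box vans, the brass dome and the engineer's square where they are.

Things in the scene. Friction and masses are not known exactly. Their poses are not given: they have to be found in the camera images.
- chimney: Tall model factory chimney, 227 mm high, about 0.35 kg, loose on the table. Its foot is a round concrete-grey plinth, 64 mm in diameter, 40 mm high (straight-sided to 36 mm). Origin: centre of the plinth's underside; z up along its axis. Friction and mass vary: it slides under a level push of about 1 to 5 N and tips if pushed high up.
- stack: Slim terracotta stack fixed on the plinth, moving with it: round, 30 mm in diameter at its foot, narrowing to 23, with a 31 mm crown on top; 40 to 227 mm above the table on the chimney's axis, so the plinth stands out 17 mm beyond it. Origin: its foot. Not to be touched, also not by the gripper's body (lean the tool back, away from it).
- footing: Three-sided kerb of dark wood, fixed; kerbs 10 mm high and thick; the cork patch inside is flush. Inside 88 mm wide (x), 80 mm deep (y). Its y axis points out of the open side: the chimney goes in along -y. Origin: on the table where the axis of the chimney stands when fully home and centred: midway across, 32 mm in front of the back kerb's inner face, 48 mm behind the open side.
- van_far: Olive plastic model box van, 122 mm long (x), 36 mm wide (y), 49 mm high, loose, on the far side of the work, to the left. Origin: centre of its underside. To be left alone.
- van_side: A second, equal olive box van, 122 x 36 x 49 mm, loose, beyond the kerb on the robot's right. Origin: centre of its underside. To be left alone.
- dome: Brass steam dome, 48 mm in diameter at the foot, 40 mm high, loose, on the far side of the work, behind the kerb. Origin: centre of its underside. To be left alone.
- square: Chrome engineer's square lying flat, loose, on the far right: a stock 80 mm long (x from -60 to 20 mm), 16 mm wide, 12 mm high, and a blade 16 mm wide reaching along +y to 118 mm. Origin: on the table under the stock's centre line. To be left alone.
Not all that is in view belongs to the job. What is shaped like the chimney but green is not meant.

How it is judged:
At the end, for the whole second after the job is handed in: The chimney stands upright (within 0.05 rad) and at rest on the table inside the three-sided kerb, its plinth within 8 mm of the back kerb and between the side kerbs (y of chimney in the frame of footing between -0.005 and 0.008 m and x of chimney in the frame of footing between -0.017 and 0.017 m and angle between chimney's own z axis and vertical below 0.05 rad and height (world z) of chimney below 0.004 m and linear speed of chimney below 0.02 m/s); the robot touches nothing.
It fails at once if the chimney is tipped by more than 0.2 rad (angle between chimney's own z axis and vertical above 0.2 rad).
It fails at once if the chimney is lifted (more than 8 mm off the table) (height (world z) of chimney above 0.008 m).
It fails at once if the robot touches the stack (over 1 N) (contact force between any of the fingers, the arm and stack above 1 N).
It fails at once if a van, the dome or the square is moved by more than 12 mm (distance of any of van_far, van_side, dome, square from where it was at the start of the episode above 0.012 m).
It also fails if it takes over 51 s, if anything falls off the work surface, if the arm or the gripper's body presses on something with over 40 N, if the wrist force passes 120 N, or if a joint passes its speed limit or range.

## Working session

There is one attempt and no reset: what is moved stays moved. The work goes in short steps, Python scripts to look and compute and a shell command to move; the robot and the scene stay as the last step left them, time stands still between calls to the robot, and variables do not carry over. Pictures are saved under pics/ and viewed, and the job is handed in when it is done.

```bash
mkdir -p pics; python3 - <<'E'
from cell import arm, vision
import cv2,numpy as np
o=arm.get_obs();print(o)
for n in("top","side","wrist"):
    p,d=vision.snapshot(n);cv2.imwrite(f"pics/{n}0.png",p);np.save(f"pics/{n}0.npy",d)
    m=vision.camera_model(n);print(n,np.round(m["camera_matrix"],1).tolist(),m["distortion"],np.round(m["cam_to_world"],4).tolist(), (d>0).mean())
E
```

```text
{'time_s': 0.0, 'q': array([ 1.25938854e+00,  3.51235025e-01,  1.65244490e+00,  3.26956823e-05,
        1.13911104e+00, -8.45996912e-02]), 'dq': array([-0.0014397 ,  0.00089451,  0.00020619,  0.00078908,  0.00028695,
       -0.00057207]), 'effort': array([ 4.78148722e-04, -5.06087601e+01, -2.91415465e+01, -8.70128724e-05,
        4.45302314e-03,  2.64038630e-05]), 'tool_pos': array([0.12354813, 0.53561881, 0.25275116]), 'tool_rot': array([-3.55497521e-01, -3.12114701e+00,  1.83620069e-03]), 'ft_force': array([ 1.43266255, -0.04657073, -0.91527144]), 'wrist_torque': array([-0.03249425, -0.03362378, -0.03141769]), 'grip_width': 1.004440359460012}
top [[593.4, 0.0, 321.2], [0.0, 593.4, 239.1], [0.0, 0.0, 1.0]] [-0.121031  0.        0.        0.        0.      ] [[0.0252, -0.9944, 0.1028, 0.4944], [-0.9992, -0.0218, 0.0344, -0.0631], [-0.0319, -0.1036, -0.9941, 0.9919], [0.0, 0.0, 0.0, 1.0]] 0.9959212239583334
side [[545.5, 0.0, 324.5], [0.0, 545.5, 237.4], [0.0, 0.0, 1.0]] [-0.07915903  0.          0.          0.          0.        ] [[0.9183, -0.2462, 0.3101, 0.2667], [-0.3955, -0.5322, 0.7486, -0.7365], [-0.0193, -0.81, -0.586, 0.6089], [0.0, 0.0, 0.0, 1.0]] 0.9960579427083334
wrist [[356.9, 0.0, 317.6], [0.0, 356.9, 239.8], [0.0, 0.0, 1.0]] [-0.02147027  0.          0.          0.          0.        ] [[0.2263, 0.9199, 0.3202, 0.0407], [0.9741, -0.2135, -0.075, 0.5541], [-0.0006, 0.3288, -0.9444, 0.373], [0.0, 0.0, 0.0, 1.0]] 0.9961458333333333
```

View pics/top0.png

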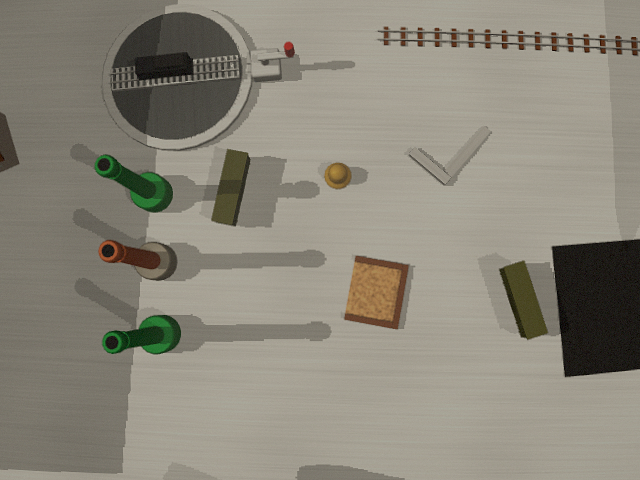

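View pics/side0.png

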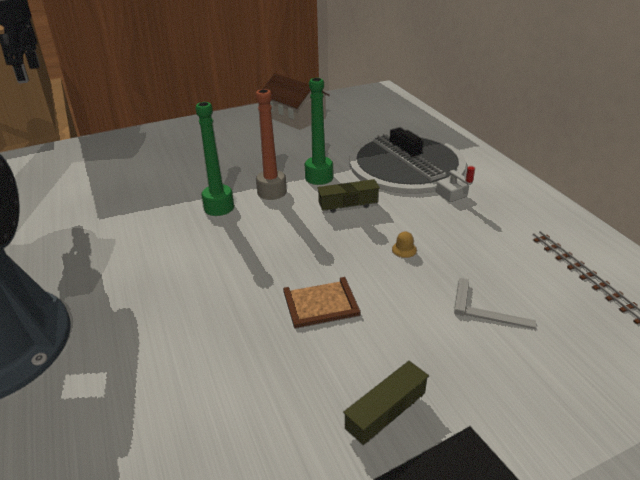

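View pics/wrist0.png

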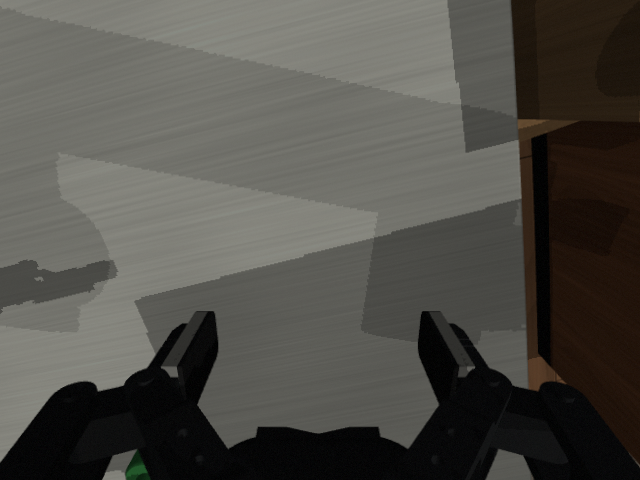

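The top view shows three chimney shapes. The real one is terracotta with a grey plinth at about (155,261). The green decoys are at (150,190) and (158,333), and the kerb is at (378,292), open to the left. The vans are at (230,187) and (523,300), the dome at (338,176) and the square at (447,165). In the side view the chimney's plinth is at (271,185). Next I'll measure, with one close crop.

```bash
cat > h.py <<'E'
import cv2,numpy as np
from cell import arm,vision
def rays(m,uv):
    K=m["camera_matrix"];uv=np.asarray(uv,float).reshape(-1,1,2)
    n=cv2.undistortPoints(uv,np.array(K),np.array(m["distortion"])).reshape(-1,2)
    T=np.array(m["cam_to_world"]);return T[:3,3],np.c_[n,np.ones(len(n))]@T[:3,:3].T
def plane(m,uv,z):
    c,r=rays(m,uv);return c+r*((z-c[2])/r[:,2])[:,None]
def cloud(m,d):
    v,u=np.mgrid[:480,:640];c,r=rays(m,np.c_[u.ravel(),v.ravel()])
    return (c+r*d.reshape(-1,1)).reshape(480,640,3)
E
python3 - <<'E'
from h import *
def fit(p): # circle fit
    A=np.c_[2*p[:,:2],np.ones(len(p))];s=np.linalg.lstsq(A,(p[:,:2]**2).sum(1),rcond=None)[0]
    return s[:2].round(4),np.sqrt(s[2]+s[0]**2+s[1]**2).round(4)
for n in("top","side"):
    m=vision.camera_model(n);im=cv2.imread(f"pics/{n}0.png");d=np.load(f"pics/{n}0.npy");P=cloud(m,d)
    hsv=cv2.cvtColor(im,cv2.COLOR_BGR2HSV);H,S,V=cv2.split(hsv)
    Z=P[...,2];ok=(d>0)
    print(n,"table z",np.median(Z[ok&(S<40)&(V>120)]).round(4))
    for nm,mk in {"green":(H>50)&(H<75)&(S>120),"terracotta":((H<12)|(H>174))&(S>110)&(V>60),"cork":(H>8)&(H<20)&(S>110)&(Z<.006),"olive":(H>20)&(H<38)&(S>70),"brass":(H>14)&(H<26)&(S>120)&(Z>.008)}.items():
        k,lab,st,ce=cv2.connectedComponentsWithStats((mk&ok).astype(np.uint8))
        for i in range(1,k):
            if st[i,4]<120: continue
            q=P[lab==i];q=q[(q[:,0]>.1)&(q[:,0]<.95)]
            if len(q)<100: continue
            print(n,nm,ce[i].round(),st[i,4],"med",np.median(q,0).round(3),"min",np.percentile(q,1,0).round(3),"max",np.percentile(q,99,0).round(3))
    # plinth
    R=(P[...,0]>.35)&(P[...,0]<.6)&(P[...,1]>.1)&(P[...,1]<.35)&ok
    low=R&(Z>.008)&(Z<.037)&(S<90); q=P[low]
    k,lab,st,ce=cv2.connectedComponentsWithStats((low).astype(np.uint8))
    for i in range(1,k):
        if st[i,4]>60: print("plinthside",ce[i].round(),st[i,4],P[lab==i].mean(0).round(4),fit(P[lab==i]))
    t=R&(Z>.037)&(Z<.045)&(S<90)
    print("plinth top",t.sum(),P[t].mean(0).round(4), np.percentile(P[t],[1,99],0).round(4).tolist())
    k=ok&((H<14)|(H>170))&(S>90)&(Z>.006)&(Z<.014)&(abs(P[...,1]+.16)<.2)&(abs(P[...,0]-.45)<.2)
    print("kerb",k.sum(),np.median(Z[k]).round(4),P[k].mean(0).round(4),cv2.minAreaRect(P[k][:,:2].astype(np.float32)))
im=cv2.imread("pics/side0.png")[60:320,180:420];cv2.imwrite("pics/crop.png",cv2.resize(im,None,fx=2.2,fy=2.2))
E
```

```text
top table z -0.0
top green [137. 184.] 1595 med [0.662 0.251 0.079] min [0.638 0.231 0.016] max [0.696 0.286 0.229]
top green [147. 336.] 1706 med [0.434 0.224 0.062] min [0.403 0.204 0.007] max [0.46  0.257 0.229]
top terracotta [130. 255.] 908 med [0.55  0.237 0.166] min [0.538 0.232 0.042] max [0.566 0.259 0.23 ]
top terracotta [384. 294.] 620 med [ 0.503 -0.143  0.01 ] min [ 0.454 -0.171  0.006] max [ 0.567 -0.073  0.014]
top cork [373. 292.] 2481 med [ 0.511 -0.117  0.001] min [ 0.466 -0.158 -0.004] max [ 0.556 -0.076  0.005]
top olive [230. 187.] 1600 med [0.674 0.121 0.049] min [0.616 0.096 0.035] max [0.734 0.145 0.053]
top olive [523. 300.] 2012 med [ 0.502 -0.355  0.048] min [ 0.445 -0.39   0.016] max [ 0.559 -0.325  0.052]
top brass [338. 174.] 359 med [ 0.702 -0.055  0.033] min [ 0.688 -0.072  0.008] max [ 0.72  -0.036  0.041]
plinthside [169. 264.] 199 [0.5481 0.2225 0.0239] (array([0.5522, 0.246 ]), np.float64(0.0303))
plinth top 633 [0.5469 0.2402 0.04  ] [[0.4056, 0.2166, 0.0372], [0.5806, 0.2725, 0.0442]]
kerb 885 0.0099 [ 0.5072 -0.1346  0.0099] ((0.5104774236679077
[... 1759 characters left out ...]
 0.469 -0.153 -0.002] max [ 0.557 -0.079  0.003]
side olive [348. 194.] 1264 med [0.67  0.108 0.043] min [0.615 0.092 0.014] max [0.731 0.14  0.05 ]
side olive [385. 401.] 3099 med [ 0.496 -0.368  0.048] min [ 0.443 -0.395  0.016] max [ 0.56  -0.332  0.051]
side brass [404. 242.] 298 med [ 0.7   -0.065  0.025] min [ 0.69  -0.074  0.008] max [ 0.716 -0.05   0.039]
plinthside [271. 188.] 366 [0.5448 0.2215 0.0229] (array([0.5513, 0.2434]), np.float64(0.0302))
plinth top 206 [0.5478 0.2355 0.0393] [[0.5214, 0.2128, 0.0372], [0.58, 0.2687, 0.0419]]
kerb 763 0.0091 [ 0.5058 -0.1434  0.009 ] ((0.5098586082458496, -0.12513303756713867), (0.09297378361225128, 0.10689030587673187), 81.20779418945312)
```

View pics/crop.png

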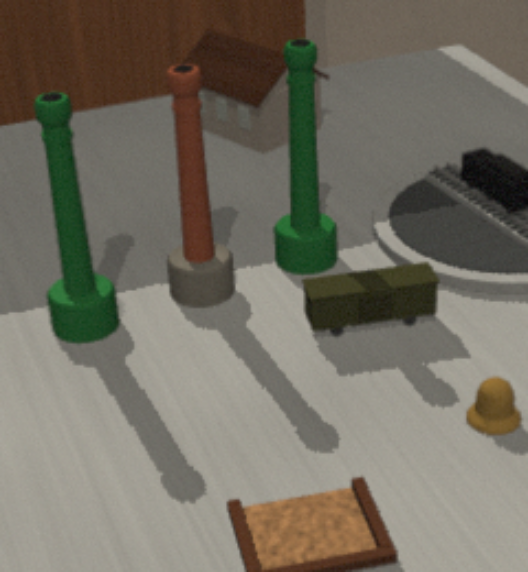

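The crop confirms the terracotta stack on a grey plinth is the chimney: centre about (0.552, 0.244), plinth top at 40 mm. The kerb origin is about (0.510, -0.125) with its open axis about 81° (towards +y). Rows can't tilt the tool, so I plan to push with the back of an open finger along tool y. First I'll measure the gripper's own profile with the wrist depth.

```bash
python3 - <<'E'
from h import *
from scipy.spatial.transform import Rotation as R
m=vision.camera_model("wrist");d=np.load("pics/wrist0.npy");P=cloud(m,d)
o=arm.get_obs();T=R.from_rotvec(o["tool_rot"]).as_matrix();print(T.round(3).tolist())
c=(np.array(m["cam_to_world"])[:3,3]-o["tool_pos"])@T;print("cam in tool",c.round(4))
q=((P-o["tool_pos"])@T)[d>0];q=q[(q[:,2]<.05)&(abs(q[:,1])<.12)&(abs(q[:,0])<.1)]
for z in np.arange(-.11,.03,.006):
    s=q[abs(q[:,2]-z)<.003]
    if len(s)>5: print(round(z,3),len(s),"y",s[:,1].min().round(4),s[:,1].max().round(4),"x",s[:,0].min().round(4),s[:,0].max().round(4), "abs y min",abs(s[:,1]).min().round(3))
E
```

```text
[[-0.974, 0.225, -0.0], [0.225, 0.974, -0.001], [0.0, -0.001, -1.0]]
cam in tool [ 0.0849 -0.0008 -0.1201]
-0.074 116 y -0.0197 0.0179 x 0.0189 0.0212 abs y min 0.011
-0.068 4067 y -0.0706 0.0691 x 0.0102 0.0205 abs y min 0.0
-0.062 10557 y -0.0739 0.0723 x 0.0027 0.0186 abs y min 0.0
-0.056 8924 y -0.0744 0.0724 x -0.0048 0.0188 abs y min 0.0
-0.05 6377 y -0.075 0.0732 x -0.0129 0.0182 abs y min 0.0
-0.044 9136 y -0.0755 0.0736 x -0.0131 0.0157 abs y min 0.032
-0.038 3233 y -0.0755 0.0731 x -0.0138 0.015 abs y min 0.037
-0.032 883 y -0.0675 0.0682 x -0.0005 0.014 abs y min 0.041
-0.026 1572 y -0.0573 0.0553 x -0.0074 0.0122 abs y min 0.041
-0.02 1437 y -0.0579 0.0559 x -0.0114 0.012 abs y min 0.041
-0.014 1266 y -0.0579 0.0555 x -0.0117 0.012 abs y min 0.041
-0.008 1170 y -0.0575 0.0557 x -0.0118 0.012 abs y min 0.041
-0.002 975 y -0.0571 0.0555 x -0.0119 0.0118 abs y min 0.041
0.004 686 y -0.056 0.0537 x -0.0118 0.0117 abs y min 0.041
0.01 137 y -0.0442 0.0485 x -0.01 0.0098 abs y min 0.042
```

The gripper profile in the tool frame: finger backs at |y| 57 and knuckles out to 75 at 41–80 mm above the tips. Pushing flat on a finger back would leave no gap between knuckle and stack. I'll push with the outer edge of one partly closed finger, tool turned about 50°, which gives about 7 mm of clearance to the knuckle and about 9 mm to the body. I'll correct often with the cameras. First I travel high, clear of the decoys.

```bash
python3 -m creep '[[-0.56,-0.135,0,0,0.28],[-0.56,-0.135,0,0,0.28],[-0.56,-0.135,0,0,0.28],[-0.56,-0.135,0,0,0.28],[-0.56,-0.135,0,0,0.28],[-0.56,-0.135,0,0,0.28],[-0.56,-0.135,0,0,0.28],[-0.56,-0.135,0,0,0.28],[-0.56,-0.135,0,0,0.28],[-0.56,-0.135,0,0,0.28]]' 20
python3 -m creep '[[0,0,0,0.057,0.28],[0,0,0,0.057,0.28],[0,0,0,0.057,0.28],[0,0,0,0.057,0.28],[0,0,0,0.057,0.28],[0,0,0,0.057,0.28],[0,0,0,0.057,0.28],[0,0,0,0.057,0.28],[0,0,0,0.057,0.28],[0,0,0,0.057,0.28]]'
python3 -m creep '[[0,0,0,0.057,0.28],[0,0,0,0.057,0.28],[0,0,0,0,0.28]]'
cat > look.py <<'E'
import sys
from h import *
from scipy.spatial.transform import Rotation as R
tag=sys.argv[1]
o=arm.get_obs();T=R.from_rotvec(o["tool_rot"]).as_matrix()
print("t",round(o["time_s"],2),"tcp",o["tool_pos"].round(4),"alpha",np.degrees(np.arctan2(T[1,0],T[0,0])).round(1),"q",o["q"].round(3),"gw",round(o["grip_width"],3),"F",o["ft_force"].round(1))
m=vision.camera_model("wrist");p,d=vision.snapshot("wrist");cv2.imwrite(f"pics/w{tag}.png",p)
P=cloud(m,d);q=((P-o["tool_pos"])@T)[d>0];q=q[(q[:,2]<.05)&(abs(q[:,1])<.12)&(abs(q[:,0])<.1)]
for z in np.arange(-.07,.03,.006):
    s=q[abs(q[:,2]-z)<.003]
    if len(s)>5: print(round(z,3),len(s),"y",s[:,1].min().round(4),s[:,1].max().round(4),"x",s[:,0].min().round(4),s[:,0].max().round(4), "abs y min",abs(s[:,1]).min().round(3))
for n in("side","top"):
    p,d=vision.snapshot(n);cv2.imwrite(f"pics/{n}{tag}.png",p)
    np.save(f"pics/{n}{tag}.npy",d)
E
python3 look.py 1
```

```text
time_s: 1.4
tool_pos: [0.5371, 0.329, 0.253]
tool_rot: [-0.356, -3.121, 0.0]
ft_force: [0.5, 0.8, 0.4]
grip_width: 0.719
time_s: 2.65
tool_pos: [0.5358, 0.3299, 0.253]
tool_rot: [-2.663, -1.666, 0.001]
ft_force: [0.8, -0.5, -0.3]
grip_width: 0.719
time_s: 3.02
tool_pos: [0.5358, 0.3299, 0.253]
tool_rot: [2.913, 1.176, -0.001]
ft_force: [0.4, 0.9, -0.5]
grip_width: 0.723
t 3.02 tcp [0.5358 0.3299 0.253 ] alpha 44.0 q [ 0.478  0.496  1.433 -0.     1.214  1.282] gw 0.723 F [ 0.4  0.9 -0.5]
-0.07 1766 y -0.0647 0.0642 x 0.012 0.0207 abs y min 0.01
-0.064 8085 y -0.0669 0.0681 x 0.0044 0.0184 abs y min 0.0
-0.058 9134 y -0.0657 0.0671 x -0.0035 0.0183 abs y min 0.0
-0.052 6753 y -0.0654 0.0665 x -0.0115 0.0178 abs y min 0.0
-0.046 4164 y -0.0642 0.0654 x -0.0139 0.018 abs y min 0.021
-0.04 6572 y -0.0638 0.0642 x -0.0133 0.0155 abs y min 0.025
-0.034 4886 y -0.0629 0.064 x -0.0142 0.0138 abs y min 0.027
-0.028 1859 y -0.062 0.0622 x 0.0051 0.0136 abs y min 0.03
-0.022 1150 y -0.0499 0.0518 x -0.0107 0.0123 abs y min 0.03
-0.016 999 y -0.0441 0.0449 x -0.0116 0.0114 abs y min 0.03
-0.01 1075 y -0.0438 0.045 x -0.0122 0.0113 abs y min 0.03
-0.004 933 y -0.0438 0.0451 x -0.0121 0.0114 abs y min 0.03
0.002 838 y -0.0443 0.0451 x -0.0125 0.0114 abs y min 0.03
0.008 701 y -0.0437 0.0446 x -0.0121 0.0113 abs y min 0.03
0.014 329 y -0.037 0.0419 x -0.0125 0.0109 abs y min 0.03
0.02 6 y -0.0307 0.0313 x -0.0031 0.0075 abs y min 0.03
0.026 99 y 0.0717 0.0843 x -0.0391 -0.0323 abs y min 0.072
```

View pics/side1.png

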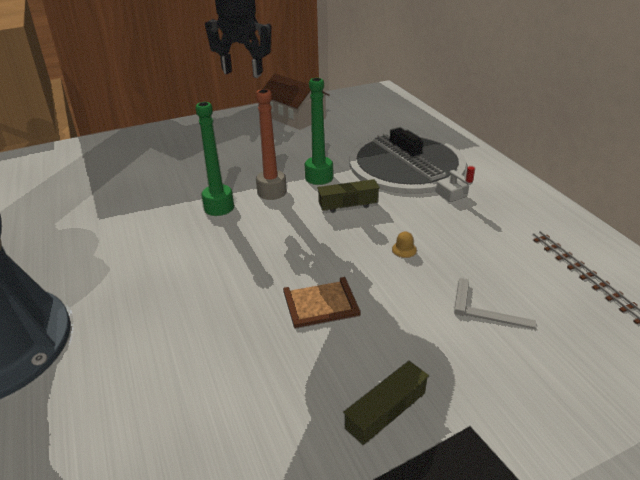

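View pics/top1.png

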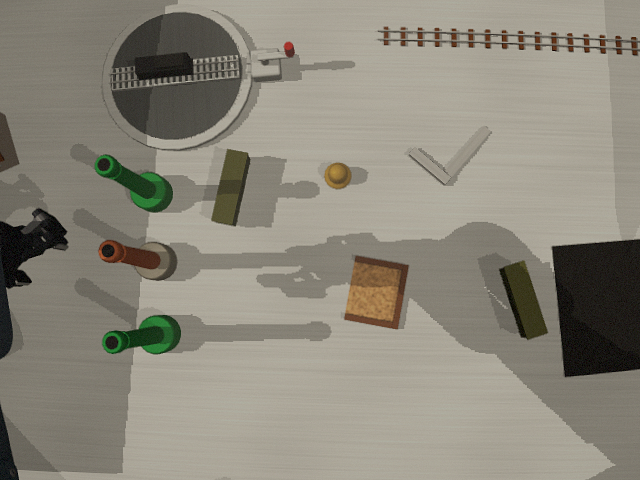

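View pics/w1.png

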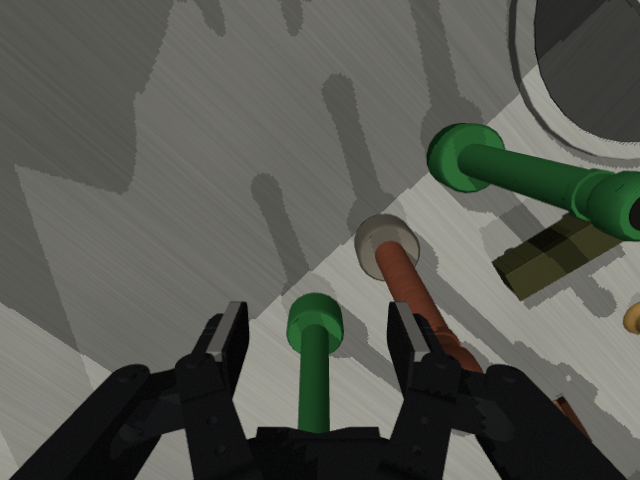

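The side view shows the gripper at (235,45), well behind the chimney at (271,185). The wrist view shows the terracotta stack to the right of the right-hand finger, and the green decoys clear. I'll build a tracker that gives the chimney's position, the contact angle and the footing frame.

```bash
cat > track.py <<'E'
import sys
from h import *
from scipy.optimize import least_squares
from scipy.spatial.transform import Rotation as R
tag=sys.argv[1]; prior=np.array(eval(sys.argv[2]));
CORN=np.array([-.0122,.045])
FO=np.array([.5098,-.1262]);fa=np.radians(81.1)
FY=np.array([np.cos(fa),np.sin(fa)]);FX=np.array([FY[1],-FY[0]])
o=arm.get_obs();T=R.from_rotvec(o["tool_rot"]).as_matrix();tp=o["tool_pos"]
def est(n,im,d,pr):
    P=cloud(vision.camera_model(n),d);H,S,V=cv2.split(cv2.cvtColor(im,cv2.COLOR_BGR2HSV));z=P[...,2]
    near=(np.hypot(*(P[...,:2]-pr).transpose(2,0,1))<.05)&(d>0)
    pl=P[near&(z>.012)&(z<.035)&(S<90)&(V>45)]
    st=P[near&(z>.05)&(z<.18)&((H<14)|(H>170))&(S>100)]
    cr=P[near&(z>.2)&(z<.24)]
    def f(c): 
        a=np.hypot(*(pl[:,:2]-c).T)-.0315
        b=np.hypot(*(st[:,:2]-c).T)-(.0148-.0035*(st[:,2]-.04)/.15)
        return np.r_[a/np.sqrt(max(len(a),1)),b/np.sqrt(max(len(b),1))]
    fs=lambda w:least_squares(lambda c:f(c)[w],pr,loss="soft_l1",f_scale=.0005).x
    out={}
    if len(pl)>20: out["pl"]=fs(slice(0,len(pl)))
    if len(st)>20: out["st"]=fs(slice(len(pl),None))
    tilt=None
    if len(st)>100:
        lo=st[st[:,2]<.09];hi=st[st[:,2]>.14]
        if len(lo)>10 and len(hi)>10: tilt=((hi-[0,0,0]).mean(0)-lo.mean(0));tilt=tilt[:2]/tilt[2]
    return out,len(pl),len(st),tilt
E=[]
for n in ("top","side"):
    p,d=vision.snapshot(n);cv2.imwrite(f"pics/{n}{tag}.png",p)
    r,a,b,t=est(n,p,d,prior);print(n,{k:v.round(4).tolist() for k,v in r.items()},a,b,"tilt",None if t is None else t.round(3));E+= [ (k,v) for k,v in r.items()]
C=np.mean([v for k,v in E],0)
if len(sys.argv)>3: C=np.array(eval(sys.argv[3]))
al=np.arctan2(T[1,0],T[0,0]);R2=T[:2,:2]
ct=(C-tp[:2])@R2; v=ct-CORN; th=np.degrees(np.arctan2(-v[0],v[1]))
f=np.array([(C-FO)@FX,(C-FO)@FY])
print("t",round(o["time_s"],2),"tcp",tp.round(4),"alpha",np.degrees(al).round(1),"q",o["q"].round(2),"F",o["ft_force"].round(1))
print("C",C.round(4),"C tool",ct.round(4),"theta",th.round(1),"gap mm",(1e3*(np.hypot(*v)-.032)).round(1),"footing",f.round(4))
az=np.degrees(np.arctan2(v@R2.T[:,1],v@R2.T[:,0]))%360
g=FO-C;print("contact az",az.round(1),"az to home",(np.degrees(np.arctan2(g[1],g[0]))%360).round(1))
kn=np.array([max(ct[0]+.0145,0) if ct[0]>-.0145 else ct[0]+.0145, max(ct[1]-.068,0)])
print("clear knuckle",(1e3*np.hypot(*kn)-14.5).round(1),"body",(1e3*np.hypot(min(ct[0]+.038,0),max(ct[1]-.0425,0))-14.5).round(1))
E
python3 track.py 2 "[.552,.244]"
python3 - <<'E'
from h import *
# refined kerb by rays on plane z=.01 (top rim outline) both views
for n in("top","side"):
    m=vision.camera_model(n);im=cv2.imread(f"pics/{n}0.png");H,S,V=cv2.split(cv2.cvtColor(im,cv2.COLOR_BGR2HSV))
    mk=((H<13)|(H>172))&(S>90)&(V<200)
    cork=(H>=8)&(H<20)&(S>90)
    u=np.zeros((480,640),bool)
    if n=="top":u[240:345,330:430]=1
    else:u[265:340,270:375]=1
    k=cv2.connectedComponentsWithStats((cork&u&(V>110)).astype(np.uint8));i=1+k[2][1:,4].argmax()
    ys,xs=np.where(k[1]==i);r=cv2.minAreaRect(plane(m,np.c_[xs,ys],0)[:,:2].astype(np.float32));print(n,"cork rect",r)
E
```

```text
top {'pl': [0.5525, 0.2472], 'st': [0.5526, 0.2472]} 151 517 tilt [0.004 0.014]
side {'pl': [0.5517, 0.2449], 'st': [0.5519, 0.2453]} 283 717 tilt [0.006 0.022]
t 3.17 tcp [0.5358 0.3299 0.2532] alpha 44.1 q [ 0.48  0.5   1.43 -0.    1.21  1.28] F [ 0.5  0.  -0. ]
C [0.5522 0.2462] C tool [-0.0466  0.0715] theta 52.3 gap mm 11.4 footing [-0.0158  0.3744]
contact az 261.8 az to home 263.5
clear knuckle 17.7 body 15.7
top cork rect ((0.5119296312332153, -0.11783486604690552), (0.08035903424024582, 0.08848735690116882), 80.97821807861328)
side cork rect ((0.5130487084388733, -0.11568112671375275), (0.07081060856580734, 0.0863981544971466), 80.84113311767578)
```

```bash
python3 -m creep '[[0,0,0.5,0,0.28],[0,0,0.5,0,0.28],[0,0,0.5,0,0.28],[0,0,0.5,0,0.28],[0,0,0.25,0,0.28],[0,0,0.25,0,0.28],[0,0,0,0,0.28]]'; python3 track.py 3 "[.552,.246]"
```

```text
time_s: 4.15
tool_pos: [0.5356, 0.3298, 0.0526]
tool_rot: [2.914, 1.174, -0.002]
ft_force: [-0.5, -0.3, -0.1]
grip_width: 0.716
top {'pl': [0.5526, 0.2471], 'st': [0.5529, 0.2473]} 153 527 tilt [0.006 0.02 ]
side {'pl': [0.5517, 0.2448], 'st': [0.5518, 0.2455]} 283 765 tilt [0.005 0.03 ]
t 4.15 tcp [0.5356 0.3298 0.0526] alpha 43.9 q [ 0.48  0.74  1.56 -0.    0.84  1.28] F [-0.5 -0.3 -0.1]
C [0.5522 0.2462] C tool [-0.046   0.0718] theta 51.6 gap mm 11.1 footing [-0.0157  0.3745]
contact az 262.3 az to home 263.5
clear knuckle 17.2 body 15.8
```

```bash
python3 -c "
import cv2,numpy as np
a=cv2.imread('pics/side3.png')[60:240,130:400];b=cv2.imread('pics/top3.png')[130:400,0:270]
cv2.imwrite('pics/c3.png',np.hstack([cv2.resize(a,(480,320)),cv2.resize(b,(320,320))]))"
```

```text
(no output)
```

View pics/c3.png

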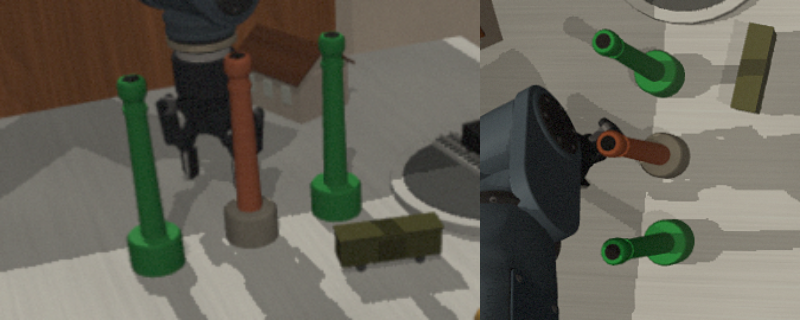

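The side crop shows the gripper behind the terracotta chimney, with its knuckles clear of the stack. The blue wrist is big, so before descending I'll check its height near the stack.

```bash
python3 - <<'E'
from h import *
C=np.array([.552,.246])
o=arm.get_obs();print(o["tool_pos"])
for n in("top","side"):
    p,d=vision.snapshot(n);P=cloud(vision.camera_model(n),d);H,S,V=cv2.split(cv2.cvtColor(p,cv2.COLOR_BGR2HSV))
    q=P[(d>0)&(P[...,0]<.75)&(P[...,1]<.6)&~(((H<14)|(H>170))&(S>100))&~((H>45)&(H<80)&(S>100))&(P[...,2]>.06)]
    for z in np.arange(.07,.5,.02):
        s=q[abs(q[:,2]-z)<.01];s=s[np.hypot(*(s[:,:2]-[.535,.33]).T)<.25]
        if len(s)>5:
            r=np.hypot(*(s[:,:2]-C).T);j=r.argmin();print(n,round(z,2),len(s),"nearest to C",r.min().round(3),s[j].round(3))
E
```

```text
[0.53640056 0.33022143 0.05420008]
top 0.07 16 nearest to C 0.014 [0.565 0.242 0.062]
top 0.09 17 nearest to C 0.014 [0.566 0.242 0.097]
top 0.11 54 nearest to C 0.013 [0.552 0.233 0.11 ]
top 0.13 128 nearest to C 0.013 [0.54  0.25  0.133]
top 0.15 215 nearest to C 0.012 [0.563 0.241 0.156]
top 0.17 172 nearest to C 0.012 [0.563 0.242 0.173]
top 0.19 70 nearest to C 0.011 [0.561 0.239 0.182]
top 0.21 12 nearest to C 0.015 [0.537 0.25  0.216]
top 0.23 381 nearest to C 0.001 [0.553 0.246 0.229]
top 0.25 9 nearest to C 0.021 [0.546 0.266 0.258]
top 0.27 172 nearest to C 0.017 [0.547 0.262 0.279]
top 0.29 435 nearest to C 0.016 [0.548 0.262 0.284]
top 0.31 674 nearest to C 0.016 [0.55  0.261 0.31 ]
top 0.33 2061 nearest to C 0.017 [0.547 0.262 0.321]
top 0.35 1420 nearest to C 0.021 [0.541 0.264 0.342]
top 0.37 1033 nearest to C 0.02 [0.546 0.265 0.378]
top 0.39 1227 nearest to C 0.021 [0.54  0.263 0.383]
top 0.41 1617 nearest to C 0.034 [0.519 0.255 0.4  ]
top 0.43 1139 nearest to C 0.065 [0.493 0.272 0.421]
top 0.45 1077 nearest to C 0.082 [0.471 0.256 0.442]
top 0.47 1226 nearest to C
[... 384 characters left out ...]
 0.244 0.173]
side 0.19 290 nearest to C 0.013 [0.564 0.24  0.189]
side 0.21 313 nearest to C 0.014 [0.562 0.236 0.208]
side 0.23 446 nearest to C 0.001 [0.552 0.245 0.227]
side 0.25 409 nearest to C 0.019 [0.547 0.264 0.259]
side 0.27 480 nearest to C 0.014 [0.547 0.258 0.277]
side 0.29 679 nearest to C 0.012 [0.544 0.255 0.282]
side 0.31 719 nearest to C 0.013 [0.547 0.258 0.309]
side 0.33 707 nearest to C 0.014 [0.552 0.26  0.328]
side 0.35 956 nearest to C 0.017 [0.554 0.263 0.358]
side 0.37 903 nearest to C 0.018 [0.544 0.263 0.363]
side 0.39 932 nearest to C 0.021 [0.536 0.259 0.381]
side 0.41 640 nearest to C 0.042 [0.51  0.245 0.4  ]
side 0.43 18 nearest to C 0.16 [0.397 0.208 0.42 ]
```

The wrist housing reaches over the chimney at about TCP+0.20, and the crown top is 0.227, so low pushing needs care. I'll measure the housing's underside exactly.

```bash
python3 - <<'E'
from h import *
o=arm.get_obs();tp=o["tool_pos"];a=o["q"][0];er=np.array([np.cos(a),np.sin(a)]);et=np.array([np.sin(a),-np.cos(a)])
Q=[]
for n in("side","top"):
    p,d=vision.snapshot(n);P=cloud(vision.camera_model(n),d);H,S,V=cv2.split(cv2.cvtColor(p,cv2.COLOR_BGR2HSV))
    # drop flying pixels
    g=cv2.dilate(d,np.ones((3,3)))-cv2.erode(d,np.ones((3,3)))
    k=(d>0)&(g<.012)&~(((H<14)|(H>170))&(S>100))&~((H>45)&(H<80)&(S>100))
    q=P[k];Q.append(np.c_[(q[:,:2]-tp[:2])@et,(q[:,:2]-tp[:2])@er,q[:,2]-tp[2]])
for n,q in zip(("side","top"),Q):
    q=q[(q[:,0]>-.1)&(q[:,0]<.12)&(abs(q[:,1])<.12)&(q[:,2]>.08)&(q[:,2]<.4)&(np.hypot(q[:,0]-.078,q[:,1]+.01)>.0)]
    print(n)
    for z in np.arange(.09,.35,.01):
        s=q[abs(q[:,2]-z)<.005]
        s=s[~((np.hypot(s[:,0]-.081,s[:,1]+.026)<.022)&(s[:,2]<.185))]
        if len(s)>8: print(round(z,3),len(s),"t max %.3f p98 %.3f  s min %.3f max %.3f"%(s[:,0].max(),np.percentile(s[:,0],98),np.percentile(s[:,1],2),np.percentile(s[:,1],98)))
C=np.array([.5522,.2462]);print("C t,s",((C-tp[:2])@et).round(4),((C-tp[:2])@er).round(4))
q=Q[0];cap=q[(abs(q[:,0]-.07)<.01)&(abs(q[:,1])<.1)&(q[:,2]>.185)&(q[:,2]<.35)]
for s in np.arange(-.08,.09,.01):
    c=cap[abs(cap[:,1]-s)<.005]
    if len(c)>5: print("s",round(s,2),len(c),"cap z lo %.3f hi %.3f t med %.4f max %.4f"%(np.percentile(c[:,2],1),np.percentile(c[:,2],99),np.median(c[:,0]),c[:,0].max()))
E
python3 -c "
import cv2
a=cv2.imread('pics/side3.png')[0:200,130:400];cv2.imwrite('pics/c3b.png',cv2.resize(a,(780,578)))"
```

```text
side
0.09 103 t max 0.066 p98 0.063  s min -0.024 max 0.022
0.11 74 t max 0.040 p98 0.039  s min -0.038 max -0.006
0.12 105 t max 0.039 p98 0.038  s min -0.038 max -0.006
0.13 123 t max 0.039 p98 0.038  s min -0.039 max -0.006
0.14 111 t max 0.038 p98 0.037  s min -0.039 max -0.009
0.15 135 t max 0.038 p98 0.037  s min -0.039 max -0.008
0.16 56 t max 0.033 p98 0.033  s min -0.032 max 0.002
0.17 120 t max 0.119 p98 0.041  s min -0.042 max 0.006
0.18 145 t max 0.044 p98 0.042  s min -0.041 max 0.000
0.19 120 t max 0.043 p98 0.041  s min -0.040 max -0.003
0.2 99 t max 0.064 p98 0.063  s min -0.044 max -0.001
0.21 71 t max 0.068 p98 0.068  s min -0.037 max 0.014
0.22 146 t max 0.070 p98 0.069  s min -0.045 max 0.023
0.23 219 t max 0.071 p98 0.070  s min -0.054 max 0.027
0.24 260 t max 0.071 p98 0.070  s min -0.067 max 0.024
0.25 275 t max 0.070 p98 0.069  s min -0.077 max 0.028
0.26 279 t max 0.070 p98 0.070  s min -0.088 max 0.034
0.27 287 t max 0.070 p98 0.068  s min -0.096 max 0.032
0.28 294 t max 0.068 p98 0.067  s min -0.110 max 0.020
0.29 327 t max 0.066 p98 0.064  s min -0.117 max
[... 1365 characters left out ...]
ap z lo 0.253 hi 0.349 t med 0.0620 max 0.0653
s -0.07 226 cap z lo 0.244 hi 0.347 t med 0.0619 max 0.0655
s -0.06 228 cap z lo 0.235 hi 0.345 t med 0.0619 max 0.0654
s -0.05 230 cap z lo 0.226 hi 0.343 t med 0.0617 max 0.0656
s -0.04 242 cap z lo 0.216 hi 0.331 t med 0.0622 max 0.0682
s -0.03 244 cap z lo 0.209 hi 0.322 t med 0.0633 max 0.0701
s -0.02 248 cap z lo 0.204 hi 0.316 t med 0.0652 max 0.0709
s -0.01 194 cap z lo 0.202 hi 0.308 t med 0.0660 max 0.0710
s -0.0 151 cap z lo 0.205 hi 0.298 t med 0.0663 max 0.0702
s 0.01 128 cap z lo 0.210 hi 0.291 t med 0.0666 max 0.0707
s 0.02 91 cap z lo 0.216 hi 0.283 t med 0.0663 max 0.0697
s 0.03 43 cap z lo 0.221 hi 0.277 t med 0.0650 max 0.0680
```

View pics/c3b.png

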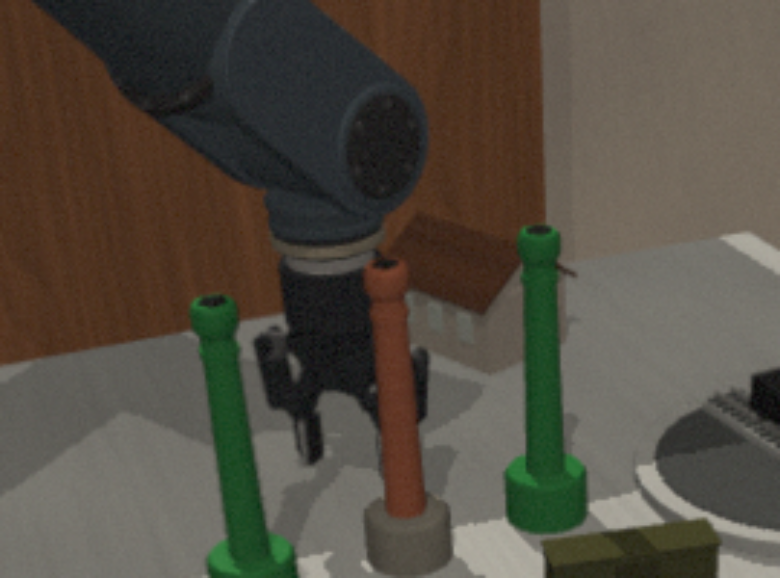

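The wrist housing's underside is TCP+0.202, so at TCP z 0.033 it clears the crown by about 8 mm, with the finger bearing on the plinth at about 16–36 mm. I'll go down 20 mm and approach gently.

```bash
python3 -m creep '[[0,0,0.125,0,0.28],[0,0,0.125,0,0.28],[0,0,0,0,0.28]]'; python3 -m creep '[[-0.05,0.039,0,0,0.28],[-0.05,0.039,0,0,0.28],[-0.05,0.039,0,0,0.28],[-0.05,0.039,0,0,0.28],[0,0,0,0,0.28]]';  python3 track.py 4 "[.552,.246]"
```

```text
time_s: 4.82
tool_pos: [0.5353, 0.3296, 0.032]
tool_rot: [2.914, 1.174, -0.003]
ft_force: [-0.3, 0.1, -0.1]
grip_width: 0.722
time_s: 5.45
tool_pos: [0.5331, 0.3095, 0.0334]
tool_rot: [2.914, 1.173, 0.0]
ft_force: [0.8, -0.6, -0.3]
grip_width: 0.72
top {'pl': [0.5519, 0.243], 'st': [0.5515, 0.2437]} 156 542 tilt [-0.005  0.028]
side {'pl': [0.551, 0.2409], 'st': [0.5511, 0.2413]} 285 770 tilt [0.   0.02]
t 5.45 tcp [0.5331 0.3095 0.0334] alpha 43.9 q [ 0.45  0.75  1.6  -0.    0.79  1.26] F [ 0.8 -0.6 -0.3]
C [0.5514 0.2422] C tool [-0.0335  0.0612] theta 52.7 gap mm -5.3 footing [-0.0159  0.3704]
contact az 261.2 az to home 263.6
clear knuckle 4.5 body 4.2
```

Contact was made (the chimney moved 4 mm) about 5 mm earlier than modelled, so clearances are only about 4 mm. I'll back off, open slightly, turn the tool 8° and re-approach with more clearance and a slightly outward push heading.

```bash
python3 -m creep '[[0.05,-0.037,0,0,0.28],[0.05,-0.037,0,0,0.28],[0,0,0,-0.045,0.2],[0,0,0,0,0.2],[-0.075,-0.034,0,0,0.2],[-0.075,-0.034,0,0,0.2],[0,0,0,0,0.2]]';  sed -i 's/CORN=.*/CORN=np.array([-.0122,.0484])/; s/ct\[1\]-.068/ct[1]-.0714/; s/-.032)).round/-.0267)).round/' track.py; python3 track.py 5 "[.551,.242]"
```

```text
time_s: 6.42
tool_pos: [0.5225, 0.3133, 0.0333]
tool_rot: [2.824, 1.376, -0.001]
ft_force: [-0.4, -0.3, -0.3]
grip_width: 0.802
top {'pl': [0.5517, 0.2432], 'st': [0.5518, 0.2441]} 152 548 tilt [0.003 0.011]
side {'pl': [0.5509, 0.2411], 'st': [0.5511, 0.2416]} 290 772 tilt [-0.001  0.017]
t 6.42 tcp [0.5225 0.3133 0.0333] alpha 51.9 q [ 0.46  0.74  1.62 -0.    0.78  1.13] F [-0.4 -0.3 -0.3]
C [0.5514 0.2425] C tool [-0.0379  0.0664] theta 55.0 gap mm 4.7 footing [-0.016   0.3707]
contact az 266.9 az to home 263.6
clear knuckle 8.9 body 9.4
```

```bash
python3 -m creep '[[-0.05,0.036,0,0,0.2],[-0.05,0.036,0,0,0.2],[-0.05,0.036,0,0,0.2],[-0.05,0.036,0,0,0.2],[-0.05,0.036,0,0,0.2],[0,0,0,0,0.2]]';  python3 track.py 6 "[.551,.232]"; python3 -c "
import cv2,numpy as np
a=cv2.imread('pics/side6.png')[60:240,130:400];b=cv2.imread('pics/top6.png')[130:400,0:270]
cv2.imwrite('pics/c6.png',np.hstack([cv2.resize(a,(480,320)),cv2.resize(b,(320,320))]))"
```

```text
time_s: 7.28
tool_pos: [0.522, 0.2885, 0.0333]
tool_rot: [2.824, 1.376, -0.001]
ft_force: [-0.4, 0.1, -0.1]
grip_width: 0.797
top {'pl': [0.5494, 0.2229], 'st': [0.5494, 0.224]} 139 508 tilt [-0.005  0.019]
side {'pl': [0.5488, 0.221], 'st': [0.5487, 0.2216]} 294 794 tilt [0.002 0.031]
t 7.28 tcp [0.522  0.2885 0.0333] alpha 52.0 q [ 0.43  0.73  1.66 -0.    0.76  1.09] F [-0.4  0.1 -0.1]
C [0.549  0.2224] C tool [-0.0354  0.062 ] theta 59.6 gap mm 0.2 footing [-0.0152  0.3505]
contact az 262.4 az to home 263.6
clear knuckle 6.4 body 5.0
```

View pics/c6.png

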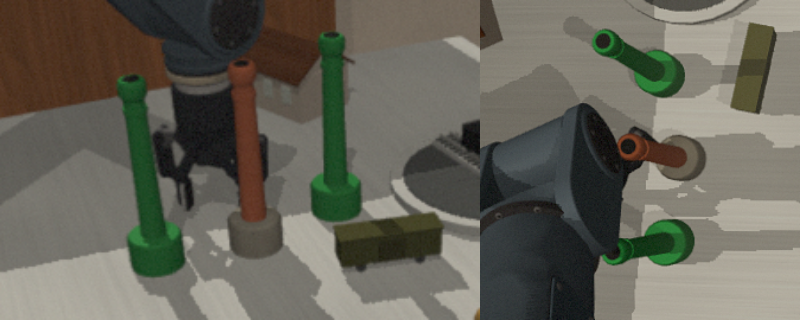

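Side crop: the chimney is upright and the finger sits on the plinth. The contact point rolled 4.5° in 20 mm of pushing, as expected for an edge contact, so I steer by heading the other way briefly.

```bash
python3 -m creep '[[-0.057,0.0255,0,0,0.2],[-0.057,0.0255,0,0,0.2],[-0.057,0.0255,0,0,0.2],[-0.052,0.034,0,0,0.2],[0,0,0,0,0.2]]';  python3 track.py 7 "[.547,.203]"
```

```text
time_s: 8.0
tool_pos: [0.5179, 0.2689, 0.0333]
tool_rot: [2.824, 1.376, -0.001]
ft_force: [-0.4, -0.8, -0.8]
grip_width: 0.798
top {'pl': [0.5455, 0.2044], 'st': [0.5456, 0.2041]} 127 483 tilt [0.    0.029]
side {'pl': [0.5449, 0.2015], 'st': [0.5451, 0.2019]} 293 812 tilt [-0.001  0.017]
t 8.0 tcp [0.5179 0.2689 0.0333] alpha 52.0 q [ 0.4   0.71  1.69 -0.    0.74  1.06] F [-0.4 -0.8 -0.8]
C [0.5453 0.203 ] C tool [-0.0351  0.0622] theta 58.9 gap mm 0.0 footing [-0.0159  0.3307]
contact az 263.0 az to home 263.8
clear knuckle 6.1 body 5.2
```

```bash
python3 -m creep '[[0.053,-0.032,0,0,0.2],[-0.017,-0.028,0,0,0.2],[-0.052,0.034,0,0,0.2],[-0.052,0.034,0,0,0.2],[-0.052,0.034,0,0,0.2],[-0.052,0.034,0,0,0.2],[-0.052,0.034,0,0,0.2],[-0.052,0.034,0,0,0.2],[0,0,0,0,0.2]]';  python3 track.py 8 "[.543,.178]"
```

```text
time_s: 9.22
tool_pos: [0.5134, 0.2445, 0.0333]
tool_rot: [2.824, 1.376, -0.001]
ft_force: [0.7, 0.4, 0.5]
grip_width: 0.798
top {'pl': [0.5435, 0.18], 'st': [0.5433, 0.1795]} 128 420 tilt [ 0.003 -0.018]
side {'pl': [0.5427, 0.1772], 'st': [0.5428, 0.1774]} 299 830 tilt [-0.001  0.027]
t 9.22 tcp [0.5134 0.2445 0.0333] alpha 52.0 q [ 0.36  0.69  1.74 -0.    0.71  1.03] F [0.7 0.4 0.5]
C [0.5431 0.1785] C tool [-0.0337  0.064 ] theta 54.0 gap mm -0.1 footing [-0.0143  0.3062]
contact az 268.0 az to home 263.8
clear knuckle 4.7 body 7.0
```

```bash
python3 - <<'E'
from h import *
from scipy.optimize import least_squares
for n in("top","side"):
    p=cv2.imread(f"pics/{n}0.png");d=np.load(f"pics/{n}0.npy");P=cloud(vision.camera_model(n),d);H,S,V=cv2.split(cv2.cvtColor(p,cv2.COLOR_BGR2HSV))
    for c0 in([.43,.23],[.665,.255]):
        k=(d>0)&(H>50)&(H<75)&(S>100)&(np.hypot(P[...,0]-c0[0],P[...,1]-c0[1])<.05)
        a=P[k&(P[...,2]>.012)&(P[...,2]<.035)]
        print(n,least_squares(lambda c:np.hypot(*(a[:,:2]-c).T)-.0315,c0,loss="soft_l1",f_scale=.0005).x.round(4))
E
```

```text
top [0.4315 0.2359]
top [0.6689 0.2612]
side [0.4307 0.2332]
side [0.6688 0.2586]
```

Green decoy 2 is at (0.431, 0.2345), so the trailing finger passes it by only a few mm. I'll head straighter for this stretch.

```bash
python3 -m creep '[[-0.05,0.038,0,0,0.2],[-0.05,0.038,0,0,0.2],[-0.05,0.038,0,0,0.2],[-0.05,0.038,0,0,0.2],[-0.05,0.038,0,0,0.2],[0,0,0,0,0.2]]';  python3 track.py 9 "[.541,.153]"
```

```text
time_s: 10.07
tool_pos: [0.5131, 0.2194, 0.0333]
tool_rot: [2.824, 1.376, -0.001]
ft_force: [0.8, 0.4, -0.4]
grip_width: 0.798
top {'pl': [0.5414, 0.1548], 'st': [0.5415, 0.1551]} 99 371 tilt [ 0.014 -0.001]
side {'pl': [0.5406, 0.1521], 'st': [0.5409, 0.1527]} 313 866 tilt [0.002 0.017]
t 10.07 tcp [0.5131 0.2194 0.0333] alpha 52.0 q [ 0.32  0.68  1.76 -0.    0.7   0.98] F [ 0.8  0.4 -0.4]
C [0.5411 0.1537] C tool [-0.0345  0.0625] theta 57.6 gap mm -0.4 footing [-0.0124  0.2814]
contact az 264.3 az to home 263.6
clear knuckle 5.5 body 5.5
```

```bash
python3 -m creep '[[-0.052,0.034,0,0,0.2],[-0.052,0.034,0,0,0.2],[-0.052,0.034,0,0,0.2],[-0.052,0.034,0,0,0.2],[0,0,0,0,0.2]]';  python3 track.py 10 "[.538,.133]"
```

```text
time_s: 10.8
tool_pos: [0.5114, 0.1995, 0.0333]
tool_rot: [2.824, 1.376, -0.0]
ft_force: [-0.2, 0.6, 0.9]
grip_width: 0.8
top {'pl': [0.5384, 0.1352], 'st': [0.5388, 0.1353]} 91 353 tilt [0.003 0.005]
side {'pl': [0.5381, 0.1323], 'st': [0.5381, 0.1331]} 320 883 tilt [0.006 0.023]
t 10.8 tcp [0.5114 0.1995 0.0333] alpha 52.0 q [ 0.29  0.67  1.79 -0.    0.68  0.95] F [-0.2  0.6  0.9]
C [0.5383 0.134 ] C tool [-0.0351  0.0616] theta 60.0 gap mm -0.3 footing [-0.0121  0.2614]
contact az 262.0 az to home 263.7
clear knuckle 6.1 body 4.6
```

```bash
python3 -m creep '[[-0.054,0.031,0,0,0.2],[-0.054,0.031,0,0,0.2],[-0.054,0.031,0,0,0.2],[-0.054,0.031,0,0,0.2],[0.053,-0.032,0,0,0.2],[-0.022,-0.036,0,0,0.2],[0,0,0,0,0.2]]';  python3 track.py 11 "[.535,.114]"; python3 -c "
import cv2,numpy as np
a=cv2.imread('pics/side11.png')[60:330,130:400];b=cv2.imread('pics/top11.png')[130:400,50:320]
cv2.imwrite('pics/c11.png',np.hstack([cv2.resize(a,(400,400)),cv2.resize(b,(400,400))]))"
```

```text
time_s: 11.78
tool_pos: [0.5055, 0.1857, 0.0332]
tool_rot: [-2.823, -1.377, 0.001]
ft_force: [0.2, 0.1, -0.2]
grip_width: 0.798
top {'pl': [0.535, 0.1155], 'st': [0.5355, 0.1155]} 91 314 tilt [ 0.016 -0.009]
side {'pl': [0.5346, 0.1132], 'st': [0.5349, 0.1134]} 338 881 tilt [0.008 0.02 ]
t 11.78 tcp [0.5055 0.1857 0.0332] alpha 52.0 q [ 0.27  0.66  1.82 -0.    0.67  0.93] F [ 0.2  0.1 -0.2]
C [0.535  0.1144] C tool [-0.038   0.0672] theta 54.0 gap mm 5.3 footing [-0.0123  0.2416]
contact az 268.0 az to home 264.0
clear knuckle 9.0 body 10.2
```

View pics/c11.png

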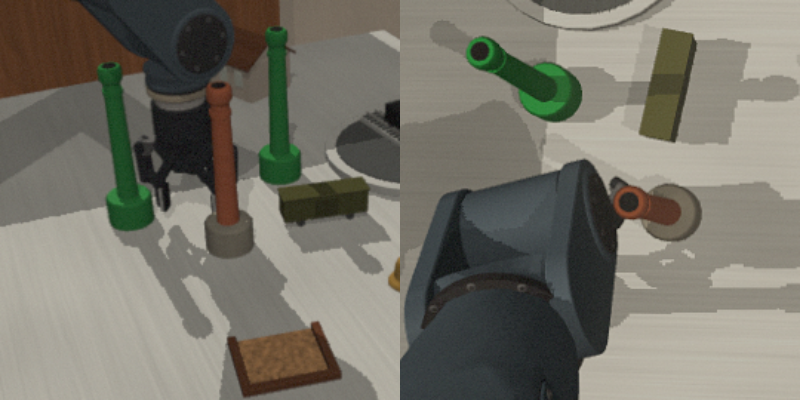

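The chimney stands upright, with the gripper behind it. The green decoys are untouched and the kerb is straight ahead. Onward.

```bash
python3 -m creep '[[-0.052,0.034,0,0,0.2],[-0.052,0.034,0,0,0.2],[-0.052,0.034,0,0,0.2],[-0.052,0.034,0,0,0.2],[-0.052,0.034,0,0,0.2],[-0.052,0.034,0,0,0.2],[-0.052,0.034,0,0,0.2],[-0.052,0.034,0,0,0.2],[0,0,0,0,0.2]]';  python3 track.py 12 "[.532,.080]"
```

```text
time_s: 13.0
tool_pos: [0.5025, 0.1456, 0.0333]
tool_rot: [2.824, 1.376, -0.0]
ft_force: [-0.2, 0.5, -0.3]
grip_width: 0.8
top {'pl': [0.5315, 0.0807], 'st': [0.5314, 0.081]} 65 259 tilt [0.004 0.008]
side {'pl': [0.531, 0.0784], 'st': [0.5309, 0.0789]} 338 944 tilt [0.009 0.032]
t 13.0 tcp [0.5025 0.1456 0.0333] alpha 52.0 q [ 0.19  0.64  1.86 -0.    0.65  0.86] F [-0.2  0.5 -0.3]
C [0.5312 0.0797] C tool [-0.0341  0.0632] theta 56.0 gap mm -0.2 footing [-0.0107  0.2068]
contact az 265.9 az to home 264.1
clear knuckle 5.1 body 6.2
```

```bash
python3 -m creep '[[0.053,-0.032,0,0,0.2],[-0.01,-0.017,0,0,0.2],[-0.052,0.035,0,0,0.2],[-0.052,0.035,0,0,0.2],[-0.052,0.035,0,0,0.2],[-0.052,0.035,0,0,0.2],[-0.052,0.035,0,0,0.2],[-0.052,0.035,0,0,0.2],[-0.052,0.035,0,0,0.2],[0,0,0,0,0.2]]';  python3 track.py 13 "[.53,.048]"
```

```text
time_s: 14.35
tool_pos: [0.499, 0.1157, 0.0333]
tool_rot: [2.824, 1.376, -0.0]
ft_force: [0.6, 0.5, -0.6]
grip_width: 0.8
top {'pl': [0.5289, 0.0505], 'st': [0.5283, 0.0505]} 54 207 tilt [-0.001  0.013]
side {'pl': [0.5282, 0.0484], 'st': [0.5282, 0.0489]} 353 968 tilt [0.008 0.028]
t 14.35 tcp [0.499  0.1157 0.0333] alpha 52.0 q [ 0.14  0.62  1.89 -0.    0.63  0.8 ] F [ 0.6  0.5 -0.6]
C [0.5284 0.0496] C tool [-0.034   0.0639] theta 54.6 gap mm 0.0 footing [-0.0088  0.1765]
contact az 267.4 az to home 264.0
clear knuckle 5.0 body 6.9
```

```bash
python3 -m creep '[[-0.052,0.0345,0,0,0.2],[-0.052,0.0345,0,0,0.2],[-0.052,0.0345,0,0,0.2],[-0.052,0.0345,0,0,0.2],[-0.052,0.0345,0,0,0.2],[-0.052,0.0345,0,0,0.2],[-0.052,0.0345,0,0,0.2],[-0.052,0.0345,0,0,0.2],[0,0,0,0,0.2]]';  python3 track.py 14 "[.525,.009]"
```

```text
time_s: 15.58
tool_pos: [0.4959, 0.0758, 0.0333]
tool_rot: [2.824, 1.376, -0.0]
ft_force: [-0.2, -0.2, -0.5]
grip_width: 0.801
top {'pl': [0.5231, 0.0109], 'st': [0.5232, 0.0108]} 29 119 tilt [-0.014  0.013]
side {'pl': [0.5237, 0.0086], 'st': [0.5237, 0.0092]} 361 1019 tilt [0.003 0.018]
t 15.57 tcp [0.4959 0.0758 0.0333] alpha 52.0 q [ 0.06  0.61  1.91 -0.    0.61  0.72] F [-0.2 -0.2 -0.5]
C [0.5234 0.0099] C tool [-0.035   0.0623] theta 58.5 gap mm 0.0 footing [-0.0076  0.1366]
contact az 263.4 az to home 264.3
clear knuckle 6.0 body 5.3
```

```bash
python3 -m creep '[[0.053,-0.032,0,0,0.2],[-0.018,-0.03,0,0,0.2],[-0.052,0.0345,0,0,0.2],[-0.052,0.0345,0,0,0.2],[-0.052,0.0345,0,0,0.2],[-0.052,0.0345,0,0,0.2],[-0.052,0.0345,0,0,0.2],[-0.052,0.0345,0,0,0.2],[-0.052,0.0345,0,0,0.2],[0,0,0,0,0.2]]';  python3 track.py 15 "[.521,-.02]"; python3 -c "
import cv2,numpy as np
a=cv2.imread('pics/side15.png')[60:400,130:470];b=cv2.imread('pics/top15.png')[130:400,150:420]
cv2.imwrite('pics/c15.png',np.hstack([cv2.resize(a,(400,400)),cv2.resize(b,(400,400))]))"
```

```text
time_s: 16.92
tool_pos: [0.491, 0.0463, 0.0333]
tool_rot: [2.824, 1.376, -0.0]
ft_force: [-0.2, -0.1, -0.3]
grip_width: 0.799
top {'pl': [0.5207, -0.0191], 'st': [0.5207, -0.0194]} 25 51 tilt None
side {'pl': [0.5213, -0.0214], 'st': [0.5212, -0.0211]} 390 1044 tilt [0.01  0.013]
t 16.93 tcp [0.491  0.0463 0.0333] alpha 52.0 q [-0.    0.6   1.94 -0.    0.6   0.66] F [-0.2 -0.1 -0.3]
C [ 0.521  -0.0202] C tool [-0.0339  0.0646] theta 53.3 gap mm 0.4 footing [-0.0053  0.1064]
contact az 268.7 az to home 264.0
clear knuckle 4.9 body 7.6
```

View pics/c15.png

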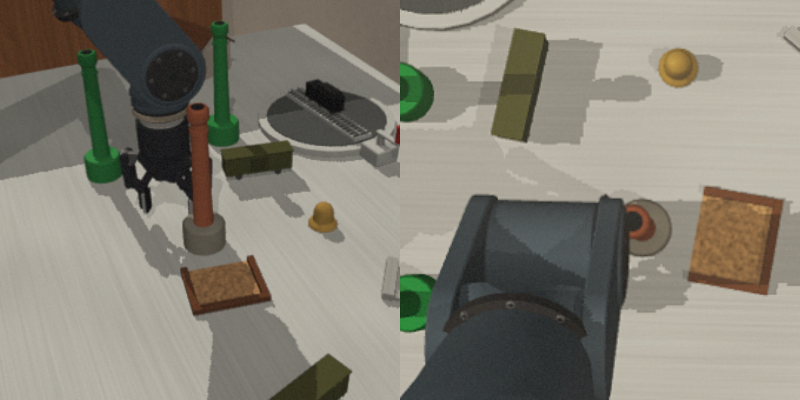

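The chimney stands upright just in front of the kerb's open side and is well aligned. Continue.

```bash
python3 -m creep '[[-0.052,0.034,0,0,0.2],[-0.052,0.034,0,0,0.2],[-0.052,0.034,0,0,0.2],[-0.052,0.034,0,0,0.2],[-0.052,0.034,0,0,0.2],[-0.052,0.034,0,0,0.2],[-0.052,0.034,0,0,0.2],[0,0,0,0,0.2]]';  python3 track.py 16 "[.517,-.055]"
```

```text
time_s: 18.02
tool_pos: [0.4881, 0.0116, 0.0333]
tool_rot: [2.824, 1.376, -0.0]
ft_force: [0.2, 0.5, -0.5]
grip_width: 0.799
top {} 14 1 tilt None
side {'pl': [0.5182, -0.056], 'st': [0.5184, -0.0558]} 397 1086 tilt [0.009 0.009]
t 18.02 tcp [0.4881 0.0116 0.0333] alpha 52.0 q [-0.07  0.6   1.95 -0.    0.6   0.59] F [ 0.2  0.5 -0.5]
C [ 0.5183 -0.0559] C tool [-0.0345  0.0654] theta 52.8 gap mm 1.4 footing [-0.0025  0.0708]
contact az 269.2 az to home 263.1
clear knuckle 5.5 body 8.4
```

```bash
python3 -m creep '[[-0.053,0.033,0,0,0.2],[-0.053,0.033,0,0,0.2],[-0.053,0.033,0,0,0.2],[-0.053,0.033,0,0,0.2],[-0.053,0.033,0,0,0.2],[-0.053,0.033,0,0,0.2],[-0.053,0.033,0,0,0.2],[-0.053,0.033,0,0,0.2],[0,0,0,0,0.2]]';  python3 track.py 17 "[.513,-.096]"; python3 -c "
import cv2,numpy as np
a=cv2.imread('pics/side17.png')[60:400,130:470];b=cv2.imread('pics/top17.png')[130:400,150:420]
cv2.imwrite('pics/c17.png',np.hstack([cv2.resize(a,(400,400)),cv2.resize(b,(400,400))]))"
```

```text
time_s: 19.25
tool_pos: [0.4839, -0.0281, 0.0333]
tool_rot: [2.824, 1.376, 0.0]
ft_force: [-0.2, 0.0, -0.0]
grip_width: 0.8
top {} 5 0 tilt None
side {'pl': [0.5147, -0.0957], 'st': [0.5148, -0.0957]} 408 1137 tilt [0.009 0.013]
t 19.25 tcp [ 0.4839 -0.0281  0.0333] alpha 52.0 q [-0.15  0.59  1.96 -0.    0.59  0.51] F [-0.2  0.  -0. ]
C [ 0.5147 -0.0957] C tool [-0.0342  0.0659] theta 51.5 gap mm 1.5 footing [0.0001 0.0309]
contact az 270.5 az to home 260.9
clear knuckle 5.2 body 8.9
```

View pics/c17.png

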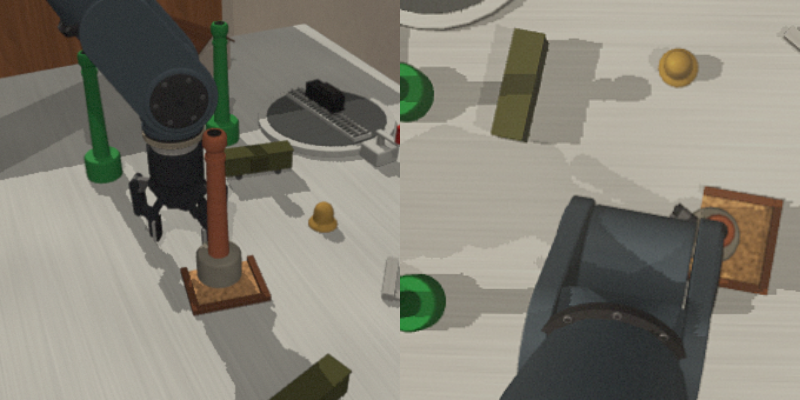

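It is inside the kerb and centred (x≈0), with about 31 mm to go.

```bash
python3 -m creep '[[-0.054,0.032,0,0,0.2],[-0.054,0.032,0,0,0.2],[-0.054,0.032,0,0,0.2],[-0.054,0.032,0,0,0.2],[-0.054,0.032,0,0,0.2],[0,0,0,0,0.2]]';  python3 track.py 18 "[.511,-.12]"
```

```text
time_s: 20.1
tool_pos: [0.4806, -0.0531, 0.0333]
tool_rot: [2.824, 1.376, -0.0]
ft_force: [-0.1, -0.7, -0.4]
grip_width: 0.797
top {} 1 5 tilt None
side {'pl': [0.5122, -0.1206], 'st': [0.5125, -0.1207]} 426 1169 tilt [0.012 0.012]
t 20.1 tcp [ 0.4806 -0.0531  0.0333] alpha 52.0 q [-0.21  0.59  1.96 -0.    0.59  0.46] F [-0.1 -0.7 -0.4]
C [ 0.5124 -0.1206] C tool [-0.0337  0.0666] theta 49.6 gap mm 1.5 footing [0.0017 0.0059]
contact az 272.3 az to home 245.3
clear knuckle 4.7 body 9.6
```

```bash
python3 -m creep '[[-0.027,0.016,0,0,0.2],[-0.027,0.016,0,0,0.2],[0,0,0,0,0.2]]';  python3 track.py 19 "[.511,-.125]"
```

```text
time_s: 20.58
tool_pos: [0.48, -0.0577, 0.0333]
tool_rot: [2.824, 1.377, -0.0]
ft_force: [0.6, 0.3, -0.0]
grip_width: 0.8
top {} 0 5 tilt None
side {'pl': [0.512, -0.1251], 'st': [0.5121, -0.1249]} 427 1183 tilt [0.007 0.002]
t 20.57 tcp [ 0.48   -0.0577  0.0333] alpha 52.0 q [-0.22  0.59  1.96 -0.    0.59  0.45] F [ 0.6  0.3 -0. ]
C [ 0.512 -0.125] C tool [-0.0332  0.0667] theta 49.0 gap mm 1.2 footing [0.002  0.0016]
contact az 273.0 az to home 208.6
clear knuckle 4.2 body 9.7
```

One more small step until the kerb resists, then back off along the push line.

```bash
python3 -m creep '[[-0.014,0.008,0,0,0.2],[-0.014,0.008,0,0,0.2],[0,0,0,0,0.2]]';  python3 track.py 20 "[.511,-.127]"
```

```text
time_s: 21.05
tool_pos: [0.4796, -0.0602, 0.0333]
tool_rot: [2.824, 1.377, 0.0]
ft_force: [0.1, 1.5, -0.0]
grip_width: 0.799
top {} 2 5 tilt None
side {'pl': [0.5116, -0.1275], 'st': [0.5119, -0.1275]} 430 1197 tilt [0.008 0.014]
t 21.05 tcp [ 0.4796 -0.0602  0.0333] alpha 52.0 q [-0.22  0.59  1.96 -0.    0.59  0.44] F [ 0.1  1.5 -0. ]
C [ 0.5118 -0.1275] C tool [-0.0332  0.0668] theta 48.9 gap mm 1.2 footing [ 0.0021 -0.001 ]
contact az 273.1 az to home 146.6
clear knuckle 4.2 body 9.8
```

```bash
python3 -m creep '[[0.053,-0.033,0,0,0.2],[0.11,-0.065,0,0,0.2],[0.32,-0.2,0,0,0.2],[0.32,-0.2,0,0,0.2],[0.32,-0.2,0,0,0.2],[0.32,-0.2,0,0,0.2],[0,0,0,0,0.2]]';  python3 track.py 21 "[.511,-.127]"; python3 -c "
import cv2,numpy as np
a=cv2.imread('pics/side21.png')[60:400,130:470];b=cv2.imread('pics/top21.png')[130:400,150:420]
cv2.imwrite('pics/c21.png',np.hstack([cv2.resize(a,(400,400)),cv2.resize(b,(400,400))]))"
```

```text
time_s: 22.02
tool_pos: [0.4941, 0.0769, 0.0333]
tool_rot: [2.822, 1.381, 0.001]
ft_force: [1.5, -0.0, -0.0]
grip_width: 0.801
top {'pl': [0.5119, -0.1261], 'st': [0.5125, -0.1255]} 30 87 tilt None
side {'pl': [0.5118, -0.1277], 'st': [0.5119, -0.1274]} 417 1153 tilt [0.003 0.018]
t 22.02 tcp [0.4941 0.0769 0.0333] alpha 52.1 q [0.06 0.61 1.92 0.   0.61 0.72] F [ 1.5 -0.  -0. ]
C [ 0.512  -0.1267] C tool [-0.1498  0.1391] theta 56.6 gap mm 138.1 footing [ 0.0023 -0.0001]
contact az 265.5 az to home 167.8
clear knuckle 136.8 body 133.2
```

View pics/c21.png

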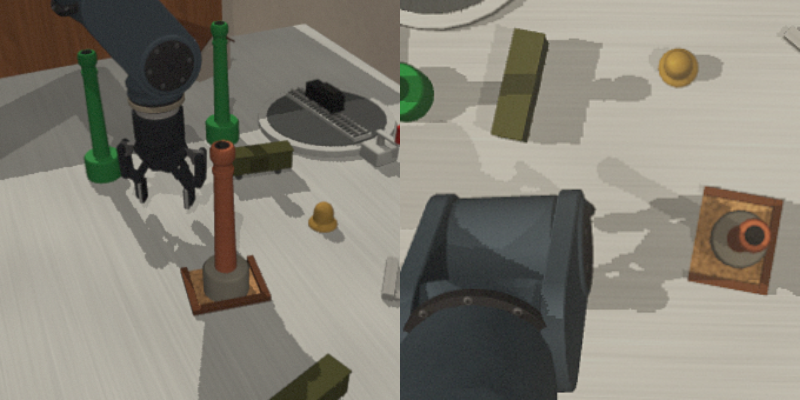

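Both views show the chimney upright inside the kerb at the back, at footing (+2, 0) mm, with the gripper clear by about 14 cm. I'll check that the bystanders haven't moved, then hand in.

```bash
python3 - <<'E'
from h import *
from cell import workorder
for n in("top","side"):
    a=cv2.imread(f"pics/{n}0.png").astype(int);b=cv2.imread(f"pics/{n}21.png").astype(int)
    for im in(a,b):
        H,S,V=cv2.split(cv2.cvtColor(im.astype(np.uint8),cv2.COLOR_BGR2HSV))
        k=cv2.connectedComponentsWithStats(((H>14)&(H<38)&(S>70)).astype(np.uint8))
        print(n,[(k[3][i].round(1).tolist(),int(k[2][i,4])) for i in range(1,k[0]) if k[2][i,4]>200 and k[2][i,4]<4000])
print(workorder.hand_in())
E
```

```text
top [([229.8, 186.7], 1632), ([337.4, 175.4], 560), ([523.1, 300.2], 2026), ([372.9, 291.3], 2505)]
top [([229.6, 187.0], 1605), ([337.4, 175.3], 555), ([523.5, 300.0], 1933), ([368.0, 291.9], 1205)]
side [([348.1, 193.9], 1283), ([404.2, 245.4], 473), ([319.5, 299.3], 823), ([385.2, 401.3], 3141)]
side [([352.7, 193.7], 1097), ([404.2, 245.4], 472), ([385.0, 401.6], 3171)]
the job is handed in; nothing more can be done
None
```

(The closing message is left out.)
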